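Complete the marker caddy and hold it up level

TASK

Stand the loose blue marker fully down in the empty round socket of the burgundy caddy, lowering it rather than dropping it, and let go of it while the caddy is still standing on the table. Then take the caddy by the middle of its handle, lift it to about ten centimetres above the table, and finish while still holding it there, level and still, with both markers standing in it. Leave the other things on the table where they are, and never tip the caddy.

Things in the scene. Friction and masses are not known exactly. Their poses are not given: they have to be found in the camera images.
- caddy: Loose burgundy plastic caddy, about 0.4 kg empty, standing on the table: an open tray 130 (x) by 250 (y) mm with walls 48 mm high. Origin at the centre of its underside; z up, y along its length and along the handle. A square grey block 50 by 50 mm, 55 mm high, with a vertical round socket in its top stands at each end of the tray, socket axes at y = -95 mm (empty) and y = +95 mm (holds the green marker). Yaw within about 30 degrees of the world axes.
- empty_socket (a point): Centre of the mouth of the empty socket, 55 mm above the caddy's underside, at the caddy's -y end. The bore is 26 mm in diameter and 45 mm deep with a flat floor. Axes as the caddy's. A marker fully down has its centre 20 mm above this point.
- full_socket (a point): Centre of the mouth of the other, equal socket at the caddy's +y end, where the green marker stands. Axes as the caddy's.
- caddy_handle (a point): Centre of the caddy's handle bar, 111 mm above the caddy's underside, above the middle of the tray. The bar is 100 mm long (caddy y), 16 mm thick (caddy x) and 22 mm high, joined to the tray by two 10 mm posts at y = -45 and +45 mm; between them the space below the bar is free down to the tray floor. With both markers in, the caddy's weight hangs midway under this point. Axes as the caddy's.
- blue_marker_center (a point): Centre (half-way up) of the loose chunky marker with a white barrel and a blue cap, a cylinder 22 mm in diameter and 130 mm tall, about 40 g, standing upright on the table with its cap up. z along the marker, towards the cap.
- green_marker_center (a point): Centre of the equal marker with a green cap, standing loose in the caddy's other socket: leave it there. Its top is 140 mm above the caddy's underside.
- jarrito: Bystander: a terracotta jarrito cup, 76 mm in diameter, 80 mm high, with a small handle reaching 60 mm from the axis at its +y. Origin at the centre of its underside.
- toy_car: Bystander: a small yellow and red plastic toy car, 75 mm long (x), 34 mm wide, 34 mm high. Origin under its centre, at table level.
- pencil_tin: Bystander: a steel tin, 72 mm in diameter, 100 mm high, with pencils reaching up to 141 mm. Origin at the centre of its underside.
- spice_jar: Bystander: a spice jar with a black cap, 48 mm in diameter, 95 mm high. Origin at the centre of its underside.
- blue_marker: The same blue marker; this point is the centre of its underside.
Mind the look-alikes: they are no part of the job. Leave any orange or yellow look-alike of the blue_marker alone. Leave any yellow look-alike of the part that bears green_marker_center alone.

How it is judged (in metres and radians):
On the way, in this order (a step that is already met when the one before it is completed fails the run):
1. the blue marker stands fully down in the empty socket, let go, with the caddy standing on the table (z of blue_marker_center in the frame of empty_socket between 0.012 and 0.025 m and x of blue_marker_center in the frame of empty_socket between -0.009 and 0.009 m and y of blue_marker_center in the frame of empty_socket between -0.009 and 0.009 m and angle between the z axis of blue_marker_center and the z axis of empty_socket, either way round below 0.16 rad and contact force between the fingers and blue_marker below 0.05 N and height (world z) of caddy below 0.008 m and angle between caddy's own z axis and vertical below 0.12 rad), for 0.2 s.
2. the caddy is lifted clear of the table, level (height (world z) of caddy above 0.06 m and angle between caddy's own z axis and vertical below 0.12 rad), for 0.2 s.
At the end, for the whole second after the job is handed in: Fingers hold the caddy within 45 mm of the handle's middle; underside 60-160 mm up, tilt < 0.12 rad, slower than 30 mm/s and 0.15 rad/s, touching no bystander; both markers in their sockets: centre 12-25 mm above the mouth, within 9 mm of the axis in x and y, aligned within 0.16 rad (all of step 2 and z of blue_marker_center in the frame of empty_socket between 0.012 and 0.025 m and x of blue_marker_center in the frame of empty_socket between -0.009 and 0.009 m and y of blue_marker_center in the frame of empty_socket between -0.009 and 0.009 m and angle between the z axis of blue_marker_center and the z axis of empty_socket, either way round below 0.16 rad and z of green_marker_center in the frame of full_socket between 0.012 and 0.025 m and x of green_marker_center in the frame of full_socket between -0.009 and 0.009 m and y of green_marker_center in the frame of full_socket between -0.009 and 0.009 m and angle between the z axis of green_marker_center and the z axis of full_socket, either way round below 0.16 rad and height (world z) of caddy below 0.16 m and linear speed of caddy below 0.03 m/s and angular speed of caddy below 0.15 rad/s and contact force between the fingers and caddy above 1 N and distance between the grasp point and caddy_handle below 0.045 m and contact force between caddy and jarrito below 0.1 N and contact force between caddy and toy_car below 0.1 N and contact force between caddy and pencil_tin below 0.1 N and contact force between caddy and spice_jar below 0.1 N); the arm keeps its last pose, push and grip.
It fails at once if a bystander is displaced by more than 30 mm (distance of any of jarrito, toy_car, pencil_tin, spice_jar from where it was at the start of the episode above 0.03 m).
It fails at once if the caddy is tipped by more than 0.35 rad (angle between caddy's own z axis and vertical above 0.35 rad).
It fails at once if the blue marker is dropped (falls faster than 0.5 m/s untouched by the fingers while the caddy is not moving) (linear speed of blue_marker above 0.5 m/s and contact force between the fingers and blue_marker below 0.05 N and linear speed of caddy below 0.2 m/s).
It also fails if it takes over 58 s, if anything falls off the work surface, if the arm or the gripper's body presses on something with over 40 N, if the wrist force passes 120 N, or if a joint passes its speed limit or range.

ROBOT

A 7-joint arm with a two-finger parallel gripper is mounted at the origin on the work surface. World frame = base frame: x ahead of the robot, y to its left, z up, the work surface at z = 0. Lengths are in m, angles in degrees, forces in N, time in s.
With the tool pointing down it reaches from about 0.425 to 0.875 m from the base axis. Payload 4.7 kg.
Tool frame: the origin (TCP) lies on the mounting face of the last link; the fingertips stand 182 mm ahead of it and the grasp point (between the pads) lies 164 mm ahead of it; z points along the fingers, x is the direction in which the jaws open and shut, and the axes are right-handed (so a half turn about z gives the same grasp; the last joint's range is limited). The gripper opens to 87 mm and grips with 3 to 60 N. Pads are 19 mm wide; open, the fingers measure 117 mm over their backs; the gripper's body (75 mm by 190 mm) begins 51 mm behind the grasp point.
Start: joints at [-69.093, 18.392, -4.016, 83.108, 1.295, 78.541, -3.26], TCP at [0.223, 0.61, 0.405] pointing down, gripper open.
Joint ranges: [-163.93, 163.93], [-17.29, 119.83], [-79.2, 71.16], [3.27, 140.29], [-89.18, 269.18], [5.43, 117.66], [-154.24, 154.24]. Speed limits (degrees/s): [147.25, 147.25, 180, 180, 180, 180, 180].

INTERFACE

Orientations are given as [roll, pitch, yaw] about the fixed x, y, z axes, in that order (R = Rz(yaw) Ry(pitch) Rx(roll)).
In Python, from cell import status, cams, env, outline_of, landmark_of gives the robot as it stands. The module is installed in compiled form; this text tells all that it offers.
- The arm moves only by the tool jog_arm, never from a script. Its argument "rows" is a list of rows, each a list of 7 numbers: the closure, from 0 (fully open) to 1 (shut), then the shift along the tool's x, y, z in m, then the turn, a rotation vector about the tool's x, y, z in degrees. A call has 1 to 12 rows; each row shifts and turns the commanded pose from where the row before left it, along the tool's axes as they then stand; what a row does not reach is not made up. A row lasts 1/12 s, in which the tool goes at most 41.7 mm and 7.16 degrees, less where a joint would pass 70% of its speed; a pose out of reach is approached as far as the arm can. A call with a gripper value outside its range is refused whole. The fingers move at their own pace and stop on an object; "grip_force" is the grip in N (left out, the last holds). Time passes only in rows, so rows that do not move let the fingers close. It gives the time, the measured TCP pose, the force and the opening at its end, in the units of the state.
- status.get_obs(): the state, without advancing time (a new reading comes with each control period).
- cams.read_camera(name): name is "scene" or "top" or "wrist"; returns (picture, depth): 480x640x3 uint8, red, green, blue; 480x640 float32, m along the optical axis (not along the pixel's ray), 0 where there is no reading.
- cams.camera_params(name): a dict with "vfov" (degrees; the focal length in pixels is half the picture's height over the tangent of half this angle, whatever the lens; pixels are square), "cx", "cy" (the principal point, pixels), "eye" and "attitude" of the camera in the world. Camera axes: x right, y up, looking along -z (the intrinsics and any distortion apply to the point x, -y, -z); pixel columns grow to the right and rows downward; lengths in m; the calibration is good to about 2 mm. A picture is of the moment at which its call begins: read the wrist's pose just before it. camera_params takes no time and is no camera call; for the wrist camera it gives the pose at the moment of the call.
- env.sign_off(): hands the job in, once; it reports no verdict.
Trained networks look in the newest picture that a camera, given by its name, has taken for a name from the list of things; names that differ only in an ending like _2 or _b are one class to them, and where a whole thing is asked for, a point or a joint stands for the part that bears it (a point fixed in the world has none). Each returns a list of dicts, best first, with "conf" (0 to 1); they miss things now and then, are a little off and sometimes report something else, mostly with a low value. They report only what shows in the picture. A call takes as long as a camera call. They do not tell look-alikes from the thing itself.
- outline_of(camera, name): "pixels" (480x640 bool, what is visible of it) and "box" ([left, top, right, bottom] in pixels, round what is visible of it).
- landmark_of(camera, name): "position" ([row, column] in pixels: a listed point, or the origin of a listed thing).
The state is a dict: "time_s": time; "qpos": joint angles; "joint_velocities": joint speeds; "effort": joint torques, N m; "tool_pos": TCP position; "tool_rot": TCP orientation; "force": force on the tool from outside, world axes, zero at the start; "wrist_torque": the same for the moment, N m; "grip_width": finger opening in m.
Only numpy, scipy, OpenCV 4.12 (cv2) and the standard library are available. Lean on these libraries where they do the work, as an engineer would, in place of code of your own. Each camera call takes 0.05 s, during which the arm holds its last target. There are 200 camera calls.

## Working session

There is one attempt and no reset: what is moved stays moved. The work goes in short steps, Python scripts to look and compute and a tool call to move; the robot and the scene stay as the last step left them, time stands still between calls to the robot, and variables do not carry over. Pictures are saved under pics/ and viewed, about 8 in all and at most 12, crops included, and the job is handed in when it is done.

Besides the shell and the picture viewer there is one more tool, called after "Call:" as name(argument=value, ...) on one line, values as JSON. jog_arm: Moves the arm, as the interface text tells. Its arguments: {"type":"object","properties":{"rows":{"type":"array"},"grip_force":{"type":"number"}},"required":["rows"]}

```bash
mkdir -p pics; cat > h.py <<'E'
import numpy as np, cv2
from cell import status, cams, env, outline_of, landmark_of
from scipy.spatial.transform import Rotation as R
def shot(cam,name=None):
    p=cams.camera_params(cam); im,d=cams.read_camera(cam)
    if name: cv2.imwrite(f'pics/{name}.png',im[:,:,::-1])
    return p,im,d
E
python3 - <<'E'
from h import *
print(status.get_obs())
for c in ['scene','top','wrist']:
    p,im,d=shot(c,c+'0'); print(c,p)
    for n in ['caddy','empty_socket','full_socket','caddy_handle','blue_marker_center','green_marker_center']:
        print(n,[(np.round(x['position']),round(x['conf'],2)) for x in landmark_of(c,n)][:4])
a=[cv2.imread(f'pics/{c}0.png') for c in ['scene','top']]
E
```

```text
{'time_s': 0.0, 'qpos': array([-69.09312194,  18.43842996,  -4.01656276,  83.17671179,
         1.29672879,  78.54055522,  -3.26051646]), 'joint_velocities': array([-0.04534147, -0.07914132,  0.02072327, -0.04448494, -0.01267409,
        0.02929583, -0.0130046 ]), 'effort': array([-3.94830695e-04, -4.91292679e+01, -4.03837385e-01, -3.12530637e+01,
       -6.37247809e-02,  4.39531286e-02,  1.72522869e-04]), 'tool_pos': array([0.2233203 , 0.61020221, 0.40365261]), 'tool_rot': array([1.79992781e+02, 1.10349927e-01, 6.99037120e+01]), 'force': array([-0.24427212,  0.73987868,  0.78979861]), 'wrist_torque': array([ 0.0262344 , -0.01508775, -0.03196103]), 'grip_width': 0.08695970620373446}
scene {'vfov': 57.33752915644068, 'cx': 318.762127008782, 'cy': 239.54651601814595, 'eye': array([1.14239298, 0.16609811, 0.63545699]), 'attitude': array([ 45.49393405,  -0.45746354, 111.16186937])}
caddy [(array([256., 404.]), 0.59)]
empty_socket [(array([223., 365.]), 0.58)]
full_socket [(array([254., 462.]), 0.61)]
caddy_handle [(array([218., 414.]), 0.93)]
blue_marker_center [(array([179., 219.]), 0.9
[... 274 characters left out ...]
5253, -0.04696143,  0.99008967]), 'attitude': array([  5.77570431,   1.79338445, -90.40106641])}
caddy [(array([303., 246.]), 0.71)]
empty_socket [(array([300., 296.]), 0.76)]
full_socket [(array([298., 191.]), 0.61)]
caddy_handle []
blue_marker_center [(array([307., 472.]), 0.81), (array([306., 512.]), 0.77)]
green_marker_center [(array([306., 146.]), 0.59), (array([300., 186.]), 0.55)]
wrist {'vfov': 70.74142252715043, 'cx': 318.8074860794495, 'cy': 238.96220128586768, 'eye': array([0.15491193, 0.63498458, 0.38591574]), 'attitude': array([-1.54942085e+01, -2.48371808e-02,  6.98915289e+01])}
caddy []
empty_socket []
full_socket []
caddy_handle []
blue_marker_center []
green_marker_center []
```

View pics/scene0.png

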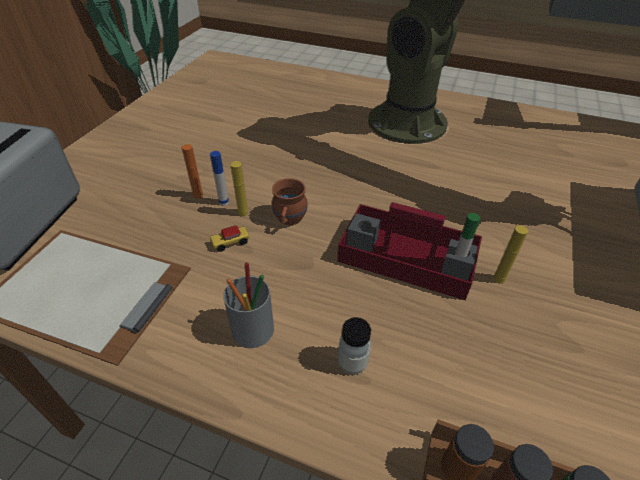

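View pics/top0.png

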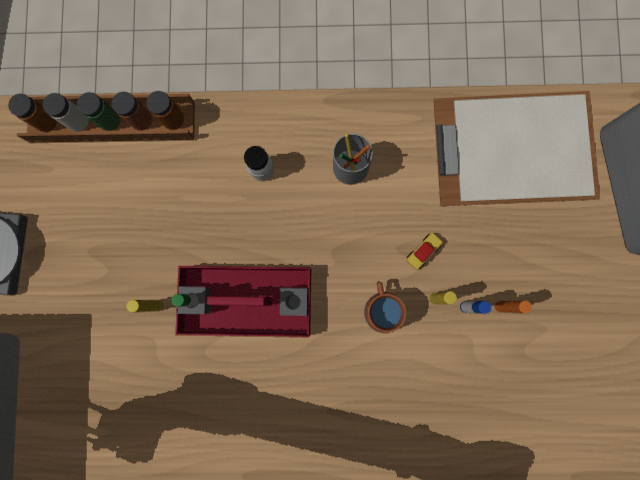

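The scene view shows the blue marker at about (220,180), between an orange one and a yellow one, with the jarrito next to them. The caddy's empty socket is at about (365,225) and the green marker at (468,240). In the top view, blue is at (475,307), the empty socket at (292,300) and the green cap at (180,299).

```bash
cat >> h.py <<'E'
def cloud(p,d):
    f=240/np.tan(np.radians(p['vfov']/2)); v,u=np.mgrid[0:480,0:640]
    P=np.stack([(u-p['cx'])/f*d,-(v-p['cy'])/f*d,-d],-1)
    W=P@R.from_euler('xyz',p['attitude'],degrees=True).as_matrix().T+p['eye']
    W[d==0]=np.nan; return W
def hsv(im): return cv2.cvtColor(im,cv2.COLOR_RGB2HSV)
def cylfit(Q,r=.011):
    from scipy.optimize import least_squares
    # fit vertical cylinder to side points
    return lambda eye: least_squares(lambda c:np.hypot(*(Q[:,:2]-c).T)-r,Q[:,:2].mean(0)+.008*(lambda w:w/np.linalg.norm(w))(Q[:,:2].mean(0)-eye[:2]),loss='soft_l1',f_scale=.002)
E
python3 - <<'E'
from h import *
for c in ['scene','top']:
    p,im,d=shot(c); W=cloud(p,d); H=hsv(im); z=W[...,2]; h,s,v=[H[...,i].astype(int) for i in range(3)]
    t=W[440:470,300:400] if c=='top' else W[130:150,250:300]; print(c,'table z',np.nanmedian(t[...,2]))
    for n,lo,hi,reg in [('blue',105,130,None),('green',55,85,None),('yellow',22,33,None),('orange',5,14,None)]:
        m=((h>=lo)&(h<=hi)&(s>120)&(z>.03)&(z<.16)).astype(np.uint8)
        k,L,st,ce=cv2.connectedComponentsWithStats(cv2.erode(m,np.ones((2,2))))
        for i in range(1,k):
            if st[i,4]<25: continue
            Q=W[L==i]; f=cylfit(Q[Q[:,2]<np.nanmax(Q[:,2])-.006] if c=='scene' else Q)(p['eye']); 
            top=Q[Q[:,2]>np.nanpercentile(Q[:,2],97)-.004]
            print(n,ce[i].round(),st[i,4],'cyl',f.x.round(4),'zmax',np.percentile(Q[:,2],97).round(4),'topc',top.mean(0).round(4))
    m=((h>=165)|(h<=4))&(s>120)&(z>.035)&(z<.06)&(W[...,1]<.08 )&(W[...,0]<.62)
    m=cv2.morphologyEx(m.astype(np.uint8),cv2.MORPH_OPEN,np.ones((2,2)))>0
    Q=W[m]; print('rim',len(Q),np.median(Q[:,2]).round(4),cv2.minAreaRect((Q[:,:2]*1000).astype(np.float32)))
    m=((h>=165)|(h<=4))&(s>120)&(z>.115)&(z<.13)&(W[...,1]<.08 )&(W[...,0]<.62)
    Q=W[m]; print('handle',len(Q),np.median(Q[:,2]).round(4),cv2.minAreaRect((Q[:,:2]*1000).astype(np.float32)))
    m=(s<60)&(abs(z-.055)<.005)&(W[...,0]<.62)&(W[...,1]<.0)
    k,L,st,ce=cv2.connectedComponentsWithStats(m.astype(np.uint8))
    for i in range(1,k):
        if st[i,4]>60: print('block',ce[i].round(),st[i,4],cv2.minAreaRect((W[L==i][:,:2]*1000).astype(np.float32)),np.median(W[L==i][:,2]).round(4))
E
```

```text
scene table z -0.000124744063850879
blue [217. 162.] 159 cyl [ 0.5042 -0.3062] zmax 0.1306 topc [ 0.5084 -0.3014  0.1294]
green [474. 221.] 88 cyl [0.5201 0.2122] zmax 0.1409 topc [0.5228 0.2142 0.1392]
yellow [239. 183.] 360 cyl [ 0.521  -0.2487] zmax 0.1303 topc [ 0.5241 -0.245   0.1293]
yellow [513. 249.] 497 cyl [0.5102 0.2937] zmax 0.13 topc [0.514  0.294  0.1291]
yellow [246. 301.] 33 cyl [ 0.8046 -0.0875] zmax 0.1295 topc [ 0.8083 -0.0745  0.1281]
orange [191. 165.] 357 cyl [ 0.5049 -0.3737] zmax 0.1302 topc [ 0.5076 -0.3695  0.1295]
orange [283. 187.] 203 cyl [ 0.4832 -0.1633] zmax 0.0798 topc [ 0.4925 -0.1576  0.078 ]
orange [296. 205.] 254 cyl [ 0.5114 -0.1259] zmax 0.079 topc [ 0.5    -0.1192  0.0781]
orange [236. 292.] 80 cyl [ 0.7772 -0.104 ] zmax 0.123 topc [ 0.7879 -0.1123  0.1225]
orange [505. 446.] 53 cyl [0.8395 0.3172] zmax 0.0625 topc [0.8703 0.3164 0.084 ]h.py:17: RuntimeWarning: Mean of empty slice.
  return lambda eye: least_squares(lambda c:np.hypot(*(Q[:,:2]-c).T)-r,Q[:,:2].mean(0)+.008*(lambda w:w/np.linalg.norm(w))(Q[:,:2].mean(0)-eye[:2]),loss='soft_l1',f_scale=.002)
  ret = um.true_divide(
Traceback (most recent call last):
  File "h.py", line 17, in <lambda>
    return lambda eye: least_squares(lambda c:np.hypot(*(Q[:,:2]-c).T)-r,Q[:,:2].mean(0)+.008*(lambda w:w/np.linalg.norm(w))(Q[:,:2].mean(0)-eye[:2]),loss='soft_l1',f_scale=.002)
                       ~~~~~~~~~~~~~^^^^^^^^^^^^^^^^^^^^^^^^^^^^^^^^^^^^^^^^^^^^^^^^^^^^^^^^^^^^^^^^^^^^^^^^^^^^^^^^^^^^^^^^^^^^^^^^^^^^^^^^^^^^^^^^^^^^^^^^^^^^^^^^^^^^^^^^^^^^^^
ValueError: Initial guess is outside of provided bounds
```

```bash
python3 - <<'E'
from h import *
for c in ['scene','top']:
    p,im,d=shot(c); W=cloud(p,d); H=hsv(im); z=W[...,2]; h,s,v=[H[...,i].astype(int) for i in range(3)]
    print(c,'reg')
    near=(W[...,0]>.4)&(W[...,0]<.63)&(W[...,1]>-.1)&(W[...,1]<.27)
    def rect(n,m):
        Q=W[m]
        if len(Q)>10: print(n,len(Q),np.median(Q[:,2]).round(4),cv2.minAreaRect((Q[:,:2]*1000).astype(np.float32)))
    red=((h>=165)|(h<=4))&(s>120)&near
    rect('rim',red&(z>.044)&(z<.053)); rect('handle',red&(z>.118)&(z<.126))
    g=(s<70)&(abs(z-.055)<.005)&near
    k,L,st,ce=cv2.connectedComponentsWithStats(g.astype(np.uint8))
    for i in range(1,k):
        if st[i,4]>60: rect(f'block {ce[i].round()}',L==i)
    for n,lo,hi in [('blue',105,130),('green',55,85)]:
        Q=W[(h>=lo)&(h<=hi)&(s>100)&(z>.126)&(z<.145)]; print(n,len(Q),Q.mean(0).round(4) if len(Q) else 0, (Q.max(0)+Q.min(0))/2 if len(Q) else 0)
    cup=(h>=4)&(h<=14)&(z>.07)&(z<.085)&(W[...,1]<-.08)&(W[...,1]>-.24); rect('cup',cup)
E
```

```text
scene reg
rim 629 0.0468 ((519.3131713867188, 117.87400817871094), (248.91294860839844, 132.59872436523438), 88.7074966430664)
handle 341 0.1211 ((519.507568359375, 118.69013977050781), (97.58483123779297, 17.892791748046875), 88.65287017822266)
block [363. 225.] 412 0.0543 ((516.356201171875, 22.576988220214844), (50.349365234375, 53.461585998535156), 88.77223205566406)
block [461. 253.] 440 0.0541 ((520.9451904296875, 212.78150939941406), (50.077816009521484, 53.72090530395508), 89.03839874267578)
blue 61 [ 0.507  -0.3038  0.1293] [ 0.50587128 -0.30533068  0.12939252]
green 169 [0.5015 0.0957 0.1357] [ 0.28403668 -0.48600663  0.13436056]
cup 364 0.0774 ((632.86572265625, -117.56306457519531), (351.6263427734375, 68.51624298095703), 12.153398513793945)
top reg
rim 767 0.0476 ((518.623779296875, 120.64559173583984), (250.15103149414062, 128.87530517578125), 88.85612487792969)
handle 516 0.1214 ((518.5568237304688, 120.1650390625), (99.45474243164062, 15.516712188720703), 89.60456085205078)
block [194. 300.] 489 0.0548 ((520.4214477539062, 215.02304077148438), (50.18922805786133, 48.306522369384766), 89.62445068359375)
block [293. 302.] 559 0.0546 ((516.3646850585938, 25.65131950378418), (48.85115051269531, 49.904319763183594), 89.73442840576172)
blue 127 [ 0.5046 -0.302   0.1294] [ 0.50465877 -0.30200269  0.12967531]
green 158 [0.544  0.1871 0.1382] [0.64116995 0.07852633 0.13607109]
cup 393 0.0783 ((639.849609375, -132.2843475341797), (359.43719482421875, 68.38655853271484), 4.727947235107422)
```

Both cameras agree. The blue marker is at (0.5045,-0.304). The caddy's centre is at (0.519,0.119) with yaw about -1.3°, which puts the empty socket at about (0.517,0.024). First I turn the jaws along caddy x.

Call:
jog_arm(rows=[[0,0,0,0,0,0,6.47],[0,0,0,0,0,0,6.47],[0,0,0,0,0,0,6.47],[0,0,0,0,0,0,6.47],[0,0,0,0,0,0,6.47],[0,0,0,0,0,0,6.47],[0,0,0,0,0,0,6.47],[0,0,0,0,0,0,6.47],[0,0,0,0,0,0,6.47],[0,0,0,0,0,0,6.47],[0,0,0,0,0,0,6.47],[0,0,0,0,0,0,0]], grip_force=15)

```text
time_s: 2.2
tool_pos: [0.2234, 0.6104, 0.4048]
tool_rot: [-180.0, -0.0, -1.4]
force: [0.1, -0.1, 0.7]
grip_width: 0.0872
```

Call:
jog_arm(rows=[[0,0.02,0.03,0,0,0,0],[0,0.02,0.03,0,0,0,0],[0,0.02,0.03,0,0,0,0],[0,0.02,0.03,0,0,0,0],[0,0.02,0.03,0,0,0,0],[0,0.02,0.03,0,0,0,0],[0,0.02,0.03,0,0,0,0],[0,0.02,0.03,0,0,0,0],[0,0.02,0.03,0,0,0,0],[0,0.02,0.03,0,0,0,0],[0,0.02,0.03,0,0,0,0],[0,0.02,0.03,0,0,0,0]])

```text
time_s: 3.2
tool_pos: [0.456, 0.2435, 0.4051]
tool_rot: [-180.0, -0.0, -1.1]
force: [0.1, 0.1, 0.4]
grip_width: 0.0872
```

Call:
jog_arm(rows=[[0,0.005,0.035,0,0,0,0],[0,0.005,0.035,0,0,0,0],[0,0.005,0.035,0,0,0,0],[0,0.005,0.035,0,0,0,0],[0,0.005,0.035,0,0,0,0],[0,0.005,0.035,0,0,0,0],[0,0.005,0.035,0,0,0,0],[0,0.005,0.035,0,0,0,0],[0,0.005,0.035,0,0,0,0],[0,0.005,0.035,0,0,0,0],[0,0,0.035,0,0,0,0],[0,0,0,0,0,0,0]])

```text
time_s: 4.2
tool_pos: [0.4954, -0.1488, 0.4055]
tool_rot: [179.8, -0.1, -1.7]
force: [-1.3, -1.4, 0.3]
grip_width: 0.0873
```

Call:
jog_arm(rows=[[0,0.0025,0.031,0,0,0,0],[0,0.0025,0.031,0,0,0,0],[0,0.0025,0.031,0,0,0,0],[0,0.0025,0.031,0,0,0,0],[0,0.0025,0.031,0,0,0,0],[0,0,0,0,0,0,0],[0,0,0,0,0,0,0],[0,0,0,0,0,0,0]])

```text
time_s: 4.87
tool_pos: [0.5061, -0.2954, 0.4045]
tool_rot: [-179.9, 0.0, -1.2]
force: [0.3, 0.7, 0.2]
grip_width: 0.0869
```

```bash
python3 - <<'E'
from h import *
o=status.get_obs(); print(o['tool_pos'],o['tool_rot'],o['qpos'].round(1))
p,im,d=shot('wrist','w1'); W=cloud(p,d); H=hsv(im); z=W[...,2]; h,s,v=[H[...,i].astype(int) for i in range(3)]
Q=W[(h>=105)&(h<=130)&(s>100)&(z>.12)&(z<.14)]; print(len(Q),Q.mean(0),(Q.max(0)+Q.min(0))/2)
E
```

```text
[ 0.50607914 -0.29538848  0.40450088] [-1.79945434e+02  1.86090025e-02 -1.16165598e+00] [-16.7  14.4  52.6  94.2 -11.7  77.2  36.5]
613 [ 0.50445793 -0.3025188   0.1302161 ] [ 0.5045544  -0.303516    0.12643701]
```

View pics/w1.png

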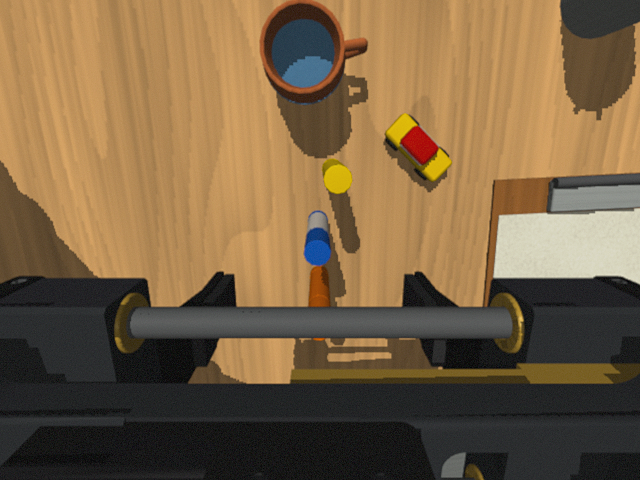

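The cap is at (318,248), with yellow at (338,178) and orange at (319,290). Both are clear of the jaw line. I move down to grasp at z=0.10.

Call:
jog_arm(rows=[[0,-0.0015,0.007,0,0,0,0],[0,0,0,0.02,0,0,0],[0,0,0,0.02,0,0,0],[0,0,0,0.02,0,0,0],[0,0,0,0.02,0,0,0],[0,0,0,0.02,0,0,0],[0,0,0,0.02,0,0,0],[0,0,0,0.01,0,0,0],[0,0,0,0.01,0,0,0],[0,0,0,0,0,0,0],[0,0,0,0,0,0,0],[0,0,0,0,0,0,0]])

```text
time_s: 5.92
tool_pos: [0.5047, -0.3033, 0.2659]
tool_rot: [180.0, -0.1, -1.2]
force: [-0.1, 0.4, 0.4]
grip_width: 0.087
```

Call:
jog_arm(rows=[[0.3,0,0,0,0,0,0],[0.5,0,0,0,0,0,0],[0.7,0,0,0,0,0,0],[0.85,0,0,0,0,0,0],[1,0,0,0,0,0,0],[1,0,0,0,0,0,0],[1,0,0,0,0,0,0],[1,0,0,0,0,0,0],[1,0,0,0,0,0,0],[1,0,0,0,0,0,0],[1,0,0,0,0,0,0],[1,0,0,0,0,0,0]], grip_force=15)

```text
time_s: 6.92
tool_pos: [0.5042, -0.303, 0.2647]
tool_rot: [-180.0, -0.0, -1.3]
force: [-0.3, 1.3, 1.1]
grip_width: 0.0207
```

Gripped. Lifting.

Call:
jog_arm(rows=[[1,0,0,-0.01,0,0,0],[1,0,0,-0.015,0,0,0],[1,0,0,-0.015,0,0,0],[1,0,0,-0.02,0,0,0],[1,0,0,-0.02,0,0,0],[1,0,0,-0.02,0,0,0],[1,0,0,-0.02,0,0,0],[1,0,0,-0.015,0,0,0],[1,0,0,-0.01,0,0,0],[1,0,0,0,0,0,0]])

```text
time_s: 7.75
tool_pos: [0.5045, -0.3037, 0.4124]
tool_rot: [179.9, -0.2, -1.3]
force: [-0.6, -0.8, 0.2]
grip_width: 0.0203
```

Call:
jog_arm(rows=[[1,0,-0.015,0,0,0,0],[1,0,-0.03,0,0,0,0],[1,0,-0.03,0,0,0,0],[1,0,-0.03,0,0,0,0],[1,0,-0.03,0,0,0,0],[1,0,-0.03,0,0,0,0],[1,0,-0.03,0,0,0,0],[1,0,-0.03,0,0,0,0],[1,0,-0.03,0,0,0,0],[1,0,-0.03,0,0,0,0],[1,0,-0.02,0,0,0,0],[1,0,-0.01,0,0,0,0]])

```text
time_s: 8.75
tool_pos: [0.5107, 0.0155, 0.4087]
tool_rot: [-180.0, 0.1, -1.0]
force: [1.5, -0.1, -1.6]
grip_width: 0.0207
```

Call:
jog_arm(rows=[[1,0,0,0,0,0,0],[1,0,0,0,0,0,0],[1,0,0,0,0,0,0],[1,0,0,0,0,0,0]])

```text
time_s: 9.08
tool_pos: [0.5112, 0.0098, 0.4097]
tool_rot: [180.0, 0.0, -1.5]
force: [0.7, 0.1, -0.7]
grip_width: 0.0205
```

```bash
python3 - <<'E'
from h import *
o=status.get_obs(); print(o['tool_pos'],o['tool_rot'],o['qpos'].round(1),o['grip_width'])
for c in ['wrist','top','scene']:
    p,im,d=shot(c,c+'2'); W=cloud(p,d); H=hsv(im); z=W[...,2]; h,s,v=[H[...,i].astype(int) for i in range(3)]
    near=(W[...,0]>.4)&(W[...,0]<.63)&(W[...,1]>-.1)&(W[...,1]<.27)
    print(c)
    def rect(n,m):
        Q=W[m]
        if len(Q)>10: print(n,len(Q),np.median(Q[:,2]).round(4),cv2.minAreaRect((Q[:,:2]*1000).astype(np.float32)))
    red=((h>=165)|(h<=4))&(s>120)&near
    rect('handle',red&(z>.118)&(z<.126))
    g=(s<70)&(abs(z-.055)<.004)&near
    k,L,st,ce=cv2.connectedComponentsWithStats(g.astype(np.uint8))
    for i in range(1,k):
        if st[i,4]>60: rect(f'block {ce[i].round()}',L==i)
    # white barrel of held marker / blue cap
    m=near&(v>110)&(s<60)&(z>.13)&(z<.25)
    Q=W[m]
    if len(Q)>20: print('barrel',len(Q),Q.min(0).round(4),Q.mean(0).round(4),Q.max(0).round(4)); print(cylfit(Q)(p['eye']).x)
E
```

```text
[0.51121307 0.00981343 0.40970203] [ 1.79973846e+02  1.32710324e-03 -1.45539069e+00] [-42.8   0.4  39.2 103.4  -0.2  76.3  -4.9] 0.02054719790483084
wrist
handle 3109 0.1228 ((518.3966674804688, 119.08416748046875), (99.20962524414062, 15.67601490020752), 88.30110931396484)
block [323.   9.] 1061 0.056 ((520.2334594726562, 196.3631591796875), (15.511622428894043, 49.52791213989258), 88.06037139892578)
block [323. 204.] 1973 0.0559 ((516.3345336914062, 24.409902572631836), (50.07543182373047, 49.49585723876953), 88.41333770751953)
barrel 1218 [0.5    0.0083 0.1468] [0.5112 0.0177 0.2016] [0.5217 0.02   0.2344]
[0.5110721  0.00818718]
top
block [183. 290.] 64 0.0547 ((539.0792236328125, 230.80682373046875), (17.08078384399414, 11.285813331604004), 89.49867248535156)
block [182. 310.] 70 0.0546 ((501.9604797363281, 231.45352172851562), (17.92939567565918, 11.126397132873535), 89.69111633300781)
scene
handle 344 0.121 ((520.635986328125, 118.60989379882812), (97.6383285522461, 18.656932830810547), 88.53474426269531)
block [363. 225.] 389 0.0545 ((516.9797973632812, 22.963287353515625), (50.55036163330078, 52.182701110839844), 86.22561645507812)
block [461. 253.] 413 0.0542 ((520.0318603515625, 212.55967712402344), (49.91215896606445, 55.21243667602539), 88.30674743652344)
barrel 90 [0.5082 0.0139 0.1458] [0.5147 0.0173 0.1879] [0.5211 0.019  0.2269]
[0.51156859 0.007179  ]
```

View pics/scene2.png

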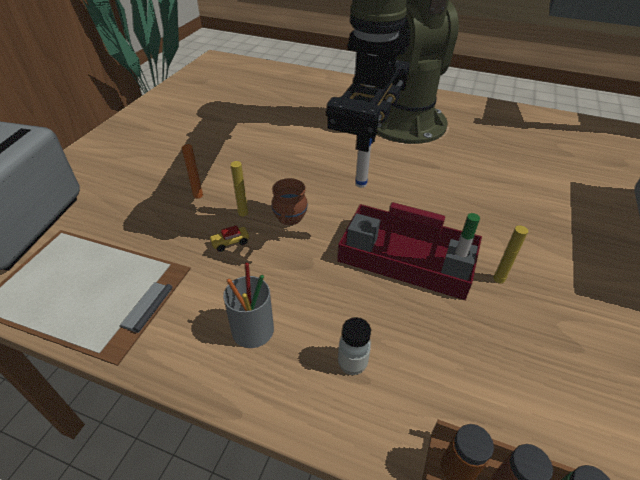

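View pics/wrist2.png

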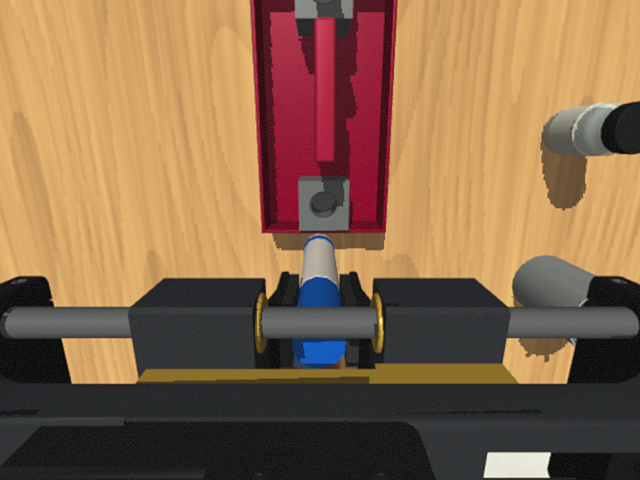

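Wrist view: the socket mouth is at (323,204) and the tip of the held marker at (319,240), with the marker straight in the jaws. I move over the socket and part of the way down, then check alignment up close.

Call:
jog_arm(rows=[[1,0.0025,-0.008,0,0,0,0],[1,0.0025,-0.0075,0,0,0,0],[1,0,0,0.015,0,0,0],[1,0,0,0.015,0,0,0],[1,0,0,0.015,0,0,0],[1,0,0,0.015,0,0,0],[1,0,0,0.008,0,0,0],[1,0,0,0,0,0,0],[1,0,0,0,0,0,0],[1,0,0,0,0,0,0],[1,0,0,0,0,0,0],[1,0,0,0,0,0,0]])

```text
time_s: 10.23
tool_pos: [0.5169, 0.0273, 0.3426]
tool_rot: [-180.0, -0.1, -1.3]
force: [0.1, -0.4, -0.4]
grip_width: 0.0204
```

```bash
python3 - <<'E'
from h import *
o=status.get_obs(); print(o['tool_pos'],o['tool_rot'],o['grip_width'])
for c in ['wrist','scene']:
    p,im,d=shot(c,c+'3'); W=cloud(p,d); H=hsv(im); z=W[...,2]; h,s,v=[H[...,i].astype(int) for i in range(3)]
    near=(W[...,0]>.4)&(W[...,0]<.63)&(W[...,1]>-.1)&(W[...,1]<.27)
    print(c)
    def rect(n,m):
        Q=W[m]
        if len(Q)>10: print(n,len(Q),np.median(Q[:,2]).round(4),cv2.minAreaRect((Q[:,:2]*1000).astype(np.float32)))
    g=(s<70)&(abs(z-.055)<.004)&near
    k,L,st,ce=cv2.connectedComponentsWithStats(g.astype(np.uint8))
    for i in range(1,k):
        if st[i,4]>60: rect(f'block {ce[i].round()}',L==i)
    m=(abs(W[...,0]-.5165)<.016)&(abs(W[...,1]-.024)<.016)
    for a,b in [(.072,.09),(.09,.108),(.108,.126),(.126,.15)]:
        Q=W[m&(z>a)&(z<b)&((v>100)|(s>100))]
        if len(Q)>20:
            f=cylfit(Q)(p['eye']); print(a,len(Q),Q.min(0).round(4),Q[:,:2].mean(0).round(4),'xmid',(Q.max(0)[0]+Q.min(0)[0])/2,f.x.round(4),f.cost)
cv2.imwrite('pics/w3s3.png',np.hstack([cv2.resize(cv2.imread('pics/wrist3.png')[120:420,170:470],(400,400)),cv2.resize(cv2.imread('pics/scene3.png')[100:300,300:500],(400,400))]))
E
```

```text
[0.51690029 0.02731836 0.34263888] [-1.79962950e+02 -8.71771070e-02 -1.26640755e+00] 0.020427053163974994
wrist
block [317.   6.] 909 0.0559 ((519.9606323242188, 192.72213745117188), (8.066000938415527, 49.88490676879883), 88.8171157836914)
block [317. 234.] 2294 0.056 ((516.2235107421875, 24.345720291137695), (50.53018569946289, 49.7817268371582), 88.67416381835938)
0.072 72 [0.5067 0.0288 0.0803] [0.5175 0.0356] xmid 0.5173157455498174 [0.5171 0.0263] 1.7266352584185504e-06
0.09 227 [0.506  0.0251 0.09  ] [0.5171 0.0349] xmid 0.5168504684336596 [0.5171 0.0261] 7.151127635136612e-06
0.108 252 [0.5071 0.0287 0.1081] [0.5174 0.0351] xmid 0.5172955252469045 [0.517  0.0259] 5.413837762077664e-06
0.126 456 [0.507  0.0272 0.1261] [0.5173 0.035 ] xmid 0.5174827128523509 [0.517  0.0259] 1.0397954613709694e-05
scene
block [363. 225.] 354 0.0542 ((516.316162109375, 22.67782211303711), (50.56814956665039, 52.64889907836914), 89.49124145507812)
block [461. 253.] 413 0.0541 ((521.12451171875, 212.5899200439453), (49.94667053222656, 53.26694107055664), 88.47437286376953)
0.072 35 [0.5145 0.0145 0.0786] [0.5242 0.0283] xmid 0.5217379841131113 [0.5169 0.0245] 7.66859318833396e-06
0.09 33 [0.5159 0.0145 0.0908] [0.5232 0.0316] xmid 0.5232062307154908 [0.5174 0.0241] 1.003052415826889e-05
0.108 33 [0.5158 0.0132 0.1084] [0.5219 0.0317] xmid 0.5211161458793663 [0.517  0.0243] 7.852492129847006e-06
0.126 42 [0.5155 0.0139 0.1265] [0.5223 0.0317] xmid 0.5214392045514697 [0.5168 0.0246] 8.825565513445806e-06
```

View pics/w3s3.png

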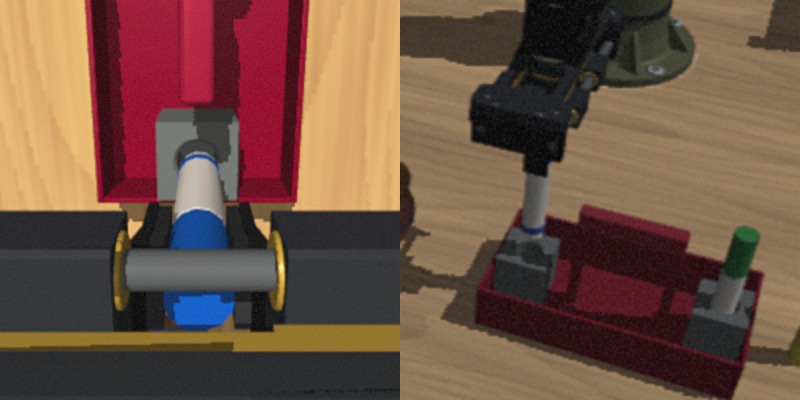

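The left crop shows the tip just over the bore. The right crop shows the marker upright above the block. Both cameras say it is off by +0.7 mm in x and +1.7 mm in y, so I correct that and lower it partly in.

Call:
jog_arm(rows=[[1,-0.0007,0.0018,0,0,0,0],[1,0,0,0,0,0,0],[1,0,0,0.005,0,0,0],[1,0,0,0.005,0,0,0],[1,0,0,0.005,0,0,0],[1,0,0,0.005,0,0,0],[1,0,0,0.005,0,0,0],[1,0,0,0.005,0,0,0],[1,0,0,0.005,0,0,0],[1,0,0,0,0,0,0],[1,0,0,0,0,0,0],[1,0,0,0,0,0,0]])

```text
time_s: 11.33
tool_pos: [0.5159, 0.0255, 0.3069]
tool_rot: [-180.0, -0.0, -1.3]
force: [0.2, 0.3, -1.0]
grip_width: 0.0204
```

Call:
jog_arm(rows=[[1,0,0,0.004,0,0,0],[1,0,0,0.004,0,0,0],[1,0,0,0.004,0,0,0],[1,0,0,0.004,0,0,0],[1,0,0,0.004,0,0,0],[1,0,0,0.004,0,0,0],[1,0,0,0.003,0,0,0],[1,0,0,0.003,0,0,0],[1,0,0,0.001,0,0,0],[1,0,0,0,0,0,0],[1,0,0,0,0,0,0],[1,0,0,0,0,0,0]])

```text
time_s: 12.33
tool_pos: [0.5159, 0.0255, 0.276]
tool_rot: [-180.0, -0.0, -1.3]
force: [-0.3, 0.0, -0.9]
grip_width: 0.0206
```

Call:
jog_arm(rows=[[1,0,0,0.001,0,0,0],[1,0,0,0.0005,0,0,0],[1,0,0,0,0,0,0],[1,0,0,0,0,0,0],[1,0,0,0,0,0,0]])

```text
time_s: 12.75
tool_pos: [0.516, 0.0255, 0.2747]
tool_rot: [-180.0, -0.0, -1.3]
force: [0.5, -0.1, 2.9]
grip_width: 0.0203
```

Force turned upward to 2.9 N, so the marker is touching the floor of the bore. I open slowly, then go up.

Call:
jog_arm(rows=[[0.7,0,0,0,0,0,0],[0.6,0,0,0,0,0,0],[0.5,0,0,0,0,0,0],[0.4,0,0,0,0,0,0],[0.3,0,0,0,0,0,0],[0.2,0,0,0,0,0,0],[0.2,0,0,0,0,0,0],[0.2,0,0,0,0,0,0],[0.2,0,0,0,0,0,0]])

```text
time_s: 13.5
tool_pos: [0.5158, 0.0255, 0.2743]
tool_rot: [-180.0, -0.0, -1.3]
force: [-0.2, 0.4, 0.2]
grip_width: 0.0672
```

Call:
jog_arm(rows=[[0.2,0,0,-0.01,0,0,0],[0.2,0,0,-0.02,0,0,0],[0.2,0,0,-0.02,0,0,0],[0.2,0,0,-0.02,0,0,0],[0.2,0,0,-0.02,0,0,0],[0.2,0,0,-0.02,0,0,0],[0.2,0,0,0,0,0,0],[0.2,0,0,0,0,0,0],[0.2,0,0,0,0,0,0],[0.2,0,0,0,0,0,0]])

```text
time_s: 14.33
tool_pos: [0.5154, 0.0255, 0.3833]
tool_rot: [180.0, 0.1, -1.3]
force: [-0.2, 0.6, 0.1]
grip_width: 0.0696
```

```bash
python3 - <<'E'
from h import *
o=status.get_obs(); print(o['tool_pos'],o['tool_rot'],o['grip_width'],o['qpos'].round(1))
for c in ['wrist','scene']:
    p,im,d=shot(c,c+'4'); W=cloud(p,d); H=hsv(im); z=W[...,2]; h,s,v=[H[...,i].astype(int) for i in range(3)]
    near=(W[...,0]>.4)&(W[...,0]<.63)&(W[...,1]>-.1)&(W[...,1]<.27)
    print(c)
    def rect(n,m):
        Q=W[m]
        if len(Q)>10: print(n,len(Q),np.median(Q[:,2]).round(4),cv2.minAreaRect((Q[:,:2]*1000).astype(np.float32)))
    g=(s<70)&(abs(z-.055)<.004)&near
    red=((h>=165)|(h<=4))&(s>120)&near
    rect('handle',red&(z>.118)&(z<.126)); rect('rim',red&(z>.044)&(z<.053))
    k,L,st,ce=cv2.connectedComponentsWithStats(g.astype(np.uint8))
    for i in range(1,k):
        if st[i,4]>60: rect(f'block {ce[i].round()}',L==i)
    Q=W[near&(h>=105)&(h<=130)&(s>100)&(z>.10)&(z<.16)]
    if len(Q)>10: print('blue z',np.percentile(Q[:,2],97),cylfit(Q)(p['eye']).x)
E
```

```text
[0.51538545 0.02550567 0.38333065] [ 1.79976609e+02  9.58256309e-02 -1.27052013e+00] 0.06962508133797556 [-43.3   2.3  38.9 104.9  -1.5  73.4  -5.3]
wrist
handle 3655 0.1228 ((518.3837890625, 119.42447662353516), (99.55286407470703, 15.880840301513672), 88.30821990966797)
rim 2865 0.0487 ((518.16943359375, 103.24993133544922), (217.0740509033203, 129.55642700195312), 88.72309875488281)
block [320.  16.] 1604 0.0559 ((519.9353637695312, 198.99081420898438), (20.560373306274414, 49.93627166748047), 88.4555892944336)
block [320.   6.] 87 0.0554 ((519.6958618164062, 206.07630920410156), (6.300892353057861, 19.18866539001465), 84.84626007080078)
block [320. 221.] 1789 0.0559 ((516.191162109375, 24.374135971069336), (50.63376235961914, 49.709529876708984), 88.51908874511719)
blue z 0.142092783440671 [0.51579926 0.02401829]
scene
handle 337 0.1211 ((519.8594360351562, 118.59342956542969), (97.71346282958984, 17.941965103149414), 89.72944641113281)
rim 611 0.0469 ((519.0848999023438, 117.81403350830078), (249.1696319580078, 132.81040954589844), 88.87642669677734)
block [363. 226.] 357 0.0544 ((517.689697265625, 23.034624099731445), (50.113319396972656, 52.474342346191406), 88.84285736083984)
block [461. 253.] 405 0.0542 ((521.115234375, 212.7054901123047), (49.867794036865234, 52.861000061035156), 89.16421508789062)
blue z 0.14022094843833757 [0.51555219 0.0226455 ]
```

View pics/scene4.png

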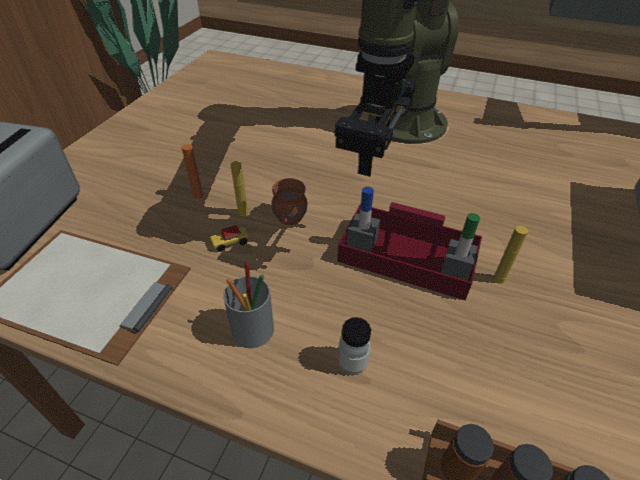

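The blue marker stands fully down at about (366,215), with its top at 0.140 m as expected, and the green one is still in place. Next I move to the handle's middle, at (0.5185,0.1193).

Call:
jog_arm(rows=[[0.2,0.001,-0.024,0,0,0,0],[0.2,0,-0.024,0,0,0,0],[0.2,0,-0.024,0,0,0,0],[0.2,0,-0.022,0,0,0,0],[0.2,0,0,0,0,0,0],[0.2,0,0,0,0,0,0],[0.2,0,0,0,0,0,0],[0.2,0,0,0,0,0,0]])

```text
time_s: 15.1
tool_pos: [0.519, 0.118, 0.384]
tool_rot: [180.0, 0.0, -1.4]
force: [0.4, 0.2, 0.7]
grip_width: 0.0697
```

Call:
jog_arm(rows=[[0.2,0,0,0.015,0,0,0],[0.2,0,0,0.015,0,0,0],[0.2,0,0,0.015,0,0,0],[0.2,0,0,0.015,0,0,0],[0.2,0,0,0.012,0,0,0.3],[0.2,0,0,0.01,0,0,0],[0.2,0,0,0.01,0,0,0],[0.2,0,0,0.01,0,0,0],[0.2,0,0,0,0,0,0],[0.2,0,0,0,0,0,0],[0.2,0,0,0,0,0,0]])

```text
time_s: 16.02
tool_pos: [0.5192, 0.1195, 0.2827]
tool_rot: [-180.0, -0.0, -1.6]
force: [-0.0, -0.4, 0.6]
grip_width: 0.0698
```

Small correction of x -0.5 mm and down 8 mm, then close at 40 N.

Call:
jog_arm(rows=[[0.2,-0.0005,0,0.008,0,0,0],[0.2,0,0,0,0,0,0],[0.4,0,0,0,0,0,0],[0.5,0,0,0,0,0,0],[0.6,0,0,0,0,0,0],[0.7,0,0,0,0,0,0],[0.75,0,0,0,0,0,0],[0.8,0,0,0,0,0,0],[0.85,0,0,0,0,0,0],[0.9,0,0,0,0,0,0],[1,0,0,0,0,0,0],[1,0,0,0,0,0,0]], grip_force=40)

```text
time_s: 17.02
tool_pos: [0.5184, 0.1195, 0.2743]
tool_rot: [180.0, -0.0, -1.6]
force: [0.0, 0.2, 0.3]
grip_width: 0.0153
```

Call:
jog_arm(rows=[[1,0,0,0,0,0,0],[1,0,0,0,0,0,0],[1,0,0,0,0,0,0],[1,0,0,-0.002,0,0,0],[1,0,0,-0.004,0,0,0],[1,0,0,-0.006,0,0,0],[1,0,0,-0.006,0,0,0],[1,0,0,-0.006,0,0,0],[1,0,0,-0.004,0,0,0],[1,0,0,-0.002,0,0,0],[1,0,0,0,0,0,0]])

```text
time_s: 17.93
tool_pos: [0.5186, 0.1195, 0.305]
tool_rot: [-180.0, -0.1, -1.6]
force: [0.9, 0.1, -5.4]
grip_width: 0.0155
```

Call:
jog_arm(rows=[[1,0,0,-0.003,0,0,0],[1,0,0,-0.007,0,0,0],[1,0,0,-0.01,0,0,0],[1,0,0,-0.01,0,0,0],[1,0,0,-0.01,0,0,0],[1,0,0,-0.01,0,0,0],[1,0,0,-0.01,0,0,0],[1,0,0,-0.006,0,0,0],[1,0,0,-0.003,0,0,0],[1,0,0,0,0,0,0],[1,0,0,0,0,0,0],[1,0,0,0,0,0,0]])

```text
time_s: 18.93
tool_pos: [0.5182, 0.1195, 0.3726]
tool_rot: [180.0, 0.1, -1.6]
force: [-0.2, -0.3, -5.0]
grip_width: 0.0157
```

Call:
jog_arm(rows=[[1,0,0,0,0,0,0],[1,0,0,0,0,0,0],[1,0,0,0,0,0,0],[1,0,0,0,0,0,0],[1,0,0,0,0,0,0],[1,0,0,0,0,0,0],[1,0,0,0,0,0,0],[1,0,0,0,0,0,0]])

```text
time_s: 19.6
tool_pos: [0.5184, 0.1195, 0.3733]
tool_rot: [-180.0, -0.0, -1.6]
force: [-0.1, 0.1, -5.2]
grip_width: 0.0154
```

```bash
python3 - <<'E'
from h import *
o=status.get_obs(); print(o['tool_pos'],o['tool_rot'],o['grip_width'],o['joint_velocities'].round(2),o['force'])
c='scene'
p,im,d=shot(c,c+'5'); W=cloud(p,d); H=hsv(im); z=W[...,2]; h,s,v=[H[...,i].astype(int) for i in range(3)]
near=(W[...,0]>.4)&(W[...,0]<.63)&(W[...,1]>-.1)&(W[...,1]<.26)
g=(s<70)&(abs(z-.155)<.012)&near
k,L,st,ce=cv2.connectedComponentsWithStats(g.astype(np.uint8))
for i in range(1,k):
    if st[i,4]>100:
        Q=W[L==i]; print('block',ce[i].round(),st[i,4],Q.mean(0).round(4),np.median(Q[:,2]))
for n,a,b in [('blue',105,130),('green',55,85)]:
    Q=W[near&(h>=a)&(h<=b)&(s>100)&(z>.18)&(z<.26)]
    if len(Q)>10: print(n,'top z',np.percentile(Q[:,2],97),cylfit(Q)(p['eye']).x)
E
```

```text
[0.51840993 0.11945867 0.37328698] [-1.79995373e+02 -6.90043344e-03 -1.56953299e+00] 0.015426752807500648 [ 0.01  0.09  0.09  0.08 -0.03  0.02 -0.08] [-0.10035593  0.11293564 -5.19034955]
block [368. 187.] 546 [0.5246 0.0251 0.1528] 0.15308235583209587
block [475. 214.] 652 [0.5294 0.2131 0.1528] 0.15302182468660203
blue top z 0.23919218291907293 [0.5151571  0.02302396]
green top z 0.2388194901202587 [0.52005544 0.21247918]
```

View pics/scene5.png

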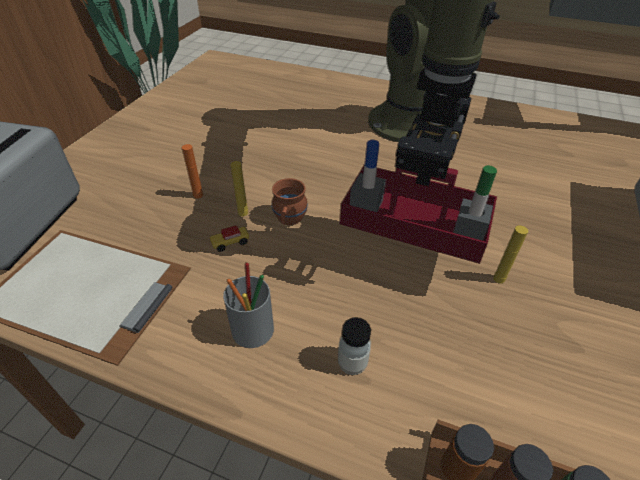

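The caddy hangs level about 99 mm up. Both markers stand in it, blue at (370,165) and green at (482,190), and the other things haven't moved. I hand the job in.

```bash
python3 -c "
from h import *
print(env.sign_off())"
```

```text
the job is handed in; nothing more can be done
None
```

I stood the blue marker in the empty socket, let go of it with the caddy still on the table, then lifted the caddy by the middle of its handle and handed in while holding it. The hand-in reported no verdict.

- **Marker:** I lowered it until the wrist felt about 3 N at the socket floor, then opened the fingers. Its top then measured 0.140 m, which is the height for fully down.
- **Lift:** In the last checks the caddy was about 99 mm up and level, with both socket blocks at 0.153 m. Joint speeds were near zero, and the load of about 5.2 N was steady.
- **Both markers:** Their tops measured 0.239 m each, so both were still fully down.
- **Other things:** In the last picture the bystanders and look-alike markers stood where they were at the start. I compared them by eye and did not measure them.

No check failed. The cameras disagreed by only 1–3 mm, mostly in y. The robot's clock read 19.6 s before the last picture, well inside the 58 s limit.

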